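# Nest the clean steel beakers on their stand and snap the strap shut

## Robot

A 6-joint arm with a two-finger parallel gripper is mounted at the origin on a cart in front of the work surface, level with it; the furniture and walls round the work are solid. World frame = base frame: x ahead of the robot, y to its left, z up, the work surface at z = 0. Lengths are in m, angles in rad, forces in N, time in s.
With the tool pointing down it reaches from about 0.425 to 0.95 m from the base axis. Payload 3.5 kg.
Tool frame: the origin (TCP) lies on the centre line of the jaws, within the pads' length; the fingertips stand 19 mm ahead of it and the grasp point (between the pads) is the TCP; z points along the fingers, y is the line along which they close (so a half turn about z gives the same grasp; the last joint's range is limited). The gripper opens to 85 mm and grips with 20 to 120 N. Pads are 22 mm wide; open, the fingers measure 114 mm over their backs; the gripper's body (76 mm by 85 mm) begins 54 mm behind the grasp point. The pads swing forward as they close: fully open they stand 13 mm farther back than shut.
Start: joints at [1.119, 0.286, 1.577, -0, 1.279, -0.15], TCP at [0.201, 0.644, 0.25] pointing down, gripper open.
Joint ranges: [-2.77, 2.77], [-0.9, 2.22], [0.21, 2.48], [-1.53, 4.67], [0.24, 2.81], [-2.84, 2.84]. Speed limits (rad/s): [2.79, 2.79, 3.14, 3.14, 3.14, 3.14].

## Interface

Orientations are given as a unit quaternion [x, y, z, w].
In Python, from plant import ctrl, imaging gives the robot as it stands. The module is installed in compiled form; this text tells all that it offers.
- The arm moves only by the shell command python3 -m handwheel 'ROWS' [OPENING] [FORCE]. ROWS is JSON, one flat list of numbers, 6 for each row, row after row: the shift along the world's x, y, z in units of 150 mm (1.0 is 150 mm), then the turn, a rotation vector about the world's x, y, z in units of 90 degrees (1.0 is 90 degrees). In form: [tx, ty, tz, rx, ry, rz, tx, ty, tz, rx, ry, rz, ...]. A call has 1 to 5 rows; each row shifts and turns the commanded pose from where the row before left it; what a row does not reach is not made up. A row lasts 1/12 s, in which the tool goes at most 41.7 mm and 7.16 degrees, less where a joint would pass 70% of its speed; a pose out of reach is approached as far as the arm can. A call with a number of a shift or a turn outside -1 to 1 is refused whole. A call with a gripper value outside its range is refused whole. OPENING is the opening, from 0 (shut) to 1 (fully open), set as the call begins (- or left out, the last holds). The fingers move at their own pace and stop on an object; FORCE is the grip in N (left out, the last holds). Time passes only in rows, so rows that do not move let the fingers close. It gives the time, the measured TCP pose, the force, the opening and the grip force at its end, in the units of the state.
- ctrl.get_state(): the state, without advancing time (a new reading comes with each control period).
- imaging.read_camera(name): name is "scene" or "top" or "wrist"; returns (picture, depth): 384x512x3 uint8, blue, green, red; 384x512 float32, m along the optical axis (not along the pixel's ray), 0 where there is no reading.
- imaging.get_calibration(name): a dict with "fovy" (degrees; the focal length in pixels is half the picture's height over the tangent of half this angle, whatever the lens; pixels are square), "cx", "cy" (the principal point, pixels), "distortion" ([k1, k2, p1, p2, k3] as OpenCV has them; the pictures are not rectified), "R" (3x3) and "t" (3): a world point X has camera coordinates R X + t. Camera axes: x right, y down, z forward; pixel columns grow to the right and rows downward; lengths in m; the calibration is good to about 2 mm. A picture is of the moment at which its call begins: read the wrist's pose just before it. get_calibration takes no time and is no camera call; for the wrist camera it gives the pose at the moment of the call.
- ctrl.sign_off(): hands the job in; it is judged then, once.
The state is a dict: "time": time; "qpos": joint angles; "dq": joint speeds; "joint_efforts": joint torques, N m; "eef_pos": TCP position; "tcp_rot": TCP orientation; "contact_force": force on the tool from outside, world axes, zero at the start; "wrist_torque": the same for the moment, N m; "opening": opening from 0.0 (shut) to 1.0 (fully open); "finger_force": force on a finger pad.
Only numpy, scipy, OpenCV 4.12 (cv2) and the standard library are available. Lean on these libraries where they do the work, as an engineer would, in place of code of your own. Each camera call takes 0.05 s, during which the arm holds its last target. There are 200 camera calls.

## Task

Put the three clean steel beakers away on the storage stand: nested one inside another in size order, all upside down as they are now, every rim flat on the stand's round rubber pad and the set in the middle of the pad. Then swing the stand's strap over them and press it down until the catch snaps and holds it shut. Keep the beakers upside down throughout, and leave the other things on the worktop standing where they are.

Things in the scene. Friction and masses are not known exactly. Their poses are not given: they have to be found in the camera images.
- beaker_small: small stainless-steel beaker standing upside down (mouth on the surface): plain straight cylinder, outer diameter 36 mm (a small 1 mm bead at the mouth), height 40 mm, wall 2.5 mm (inside diameter 31 mm), closed end 3 mm thick. Origin: centre of the mouth's rim, on the surface it stands on; z up along its axis. Grip it by its outside near the top
- beaker_medium: medium stainless-steel beaker standing upside down (mouth on the surface): plain straight cylinder, outer diameter 50 mm (a small 1 mm bead at the mouth), height 50 mm, wall 2.5 mm (inside diameter 45 mm), closed end 3 mm thick. Origin: centre of the mouth's rim, on the surface it stands on; z up along its axis. Grip it by its outside near the top
- beaker_large: large stainless-steel beaker standing upside down (mouth on the surface): plain straight cylinder, outer diameter 64 mm (a small 1 mm bead at the mouth), height 60 mm, wall 2.5 mm (inside diameter 59 mm), closed end 3 mm thick. Origin: centre of the mouth's rim, on the surface it stands on; z up along its axis. Grip it by its outside near the top
- stand: fixed aluminium storage stand: base plate 226 (x) x 104 (y) x 8 mm, round black rubber pad 88 mm across in its middle; hinge post 93 mm tall at its +x end (90 mm from the pad centre), catch post 95 mm tall at its -x end (97 mm), open to the sides. Its +x end points roughly to the robot's left (world +y). Origin: underside of the plate below the pad centre; z up
- pad (a point): centre of the top of the round rubber pad on which the nested beakers belong; axes as the stand's
- strap_hinge (a point): hinge axis of the strap (along the stand's y), 90 mm on the stand's +x side of the pad and 83 mm above the stand's underside
- strap_press (a point): where to press: middle of a black rubber patch 26 x 26 mm on the outer face (upper face once shut) of the strap, 145 mm from the hinge axis, 4.5 mm off the strap middle plane. Moves with the strap; its x axis points along the strap to the hinge, z out of the outer face (up when shut)
- strap (a joint): angle of the retaining strap, a stiffly hinged flat steel bar 170 mm long from hinge to tip, 26 mm wide, 5 mm thick: 0 = level and held shut over the beakers (clearing the large one by 7 mm), 1.57 = upright, at most 1.9 = leaning outward. It stays where it is left. At about 0.07 its tip meets the sprung catch roller; some 6 N more at the patch snaps it past, to 0
- fume_hood_sash (a joint): height of the hood's sash, raised all the way (0.56) and to be left there: its lower bar crosses the whole front of the hood 0.34 m ahead of the robot base, its underside about 0.58 m above the worktop; the arm works below it (the tool leaning forward helps)
- film_roll: bystander: roll of white sealing film standing on end, 54 mm across, 52 mm tall; origin under its centre
- short_bottle: bystander: small white bottle, blue cap, 28 mm across, 70 mm tall; origin under its centre
- vial_blue: bystander: small vial with a blue cap, 23 mm across, 46 mm tall; origin under its centre
- vial_dark: bystander: small brown vial with a black cap, 23 mm across, 46 mm tall; origin under its centre
Things that resemble listed ones, but are neither listed nor needed, are in the scene too. Leave any blue or green look-alike of the beaker_medium alone.

How it is judged:
By the outcome, as a careful person would: the job done as asked, in the order asked, and still so for the second after the job is handed in, with the robot touching nothing.
It also fails if it takes over 72 s, if anything falls off the work surface, if the arm or the gripper's body presses on something with over 40 N, if the wrist force passes 120 N, or if a joint passes its speed limit or range.

## Working session

There is one attempt and no reset: what is moved stays moved. The work goes in short steps, Python scripts to look and compute and a shell command to move; the robot and the scene stay as the last step left them, time stands still between calls to the robot, and variables do not carry over. Pictures are saved under pics/ and viewed, at most 10 in all, crops included, and the job is handed in when it is done.

```bash
mkdir -p pics; cat > h.py <<'E'
import numpy as np, cv2
from plant import ctrl, imaging
def cam(n):
    c=imaging.get_calibration(n); p,d=imaging.read_camera(n); return c,p,d
def K(c,h=384):
    f=h/2/np.tan(np.radians(c['fovy'])/2); return np.array([[f,0,c['cx']],[0,f,c['cy']],[0,0,1.]])
def ray(c,uv):
    q=cv2.undistortPoints(np.array(uv,float).reshape(-1,1,2),K(c),np.array(c['distortion'],float)).reshape(-1,2)
    R=np.array(c['R']);t=np.array(c['t']);d=np.c_[q,np.ones(len(q))]
    return -R.T@t, d@R, q
def onplane(c,uv,z):
    o,d,_=ray(c,uv); return o+d*((z-o[2])/d[:,2])[:,None]
def cloud(c,d):
    v,u=np.mgrid[:384,:512]; o,r,_=ray(c,np.c_[u.ravel(),v.ravel()])
    P=o+r*d.reshape(-1,1); P[d.ravel()==0]=np.nan; return P.reshape(384,512,3)
E
python3 - <<'E'
from h import *
print(ctrl.get_state())
ims=[]
for n in ("scene","top"):
    c,p,d=cam(n); np.savez(f'{n}.npz',p=p,d=d); cv2.imwrite(f'pics/{n}0.png',p); print(n,c,(d>0).mean())
E
```

```text
{'time': 0.0, 'qpos': array([ 1.11901348e+00,  2.87200158e-01,  1.57812336e+00,  9.43501927e-06,
        1.27861477e+00, -1.49965523e-01]), 'dq': array([-0.00134285,  0.00049391,  0.00152995, -0.00091788, -0.00076317,
        0.00011864]), 'joint_efforts': array([-5.31234934e-05, -4.05958951e+01, -2.92633152e+01, -1.36538802e-04,
        5.79039115e-03,  1.65717413e-06]), 'eef_pos': array([0.2003332 , 0.64396492, 0.24895317]), 'tcp_rot': array([ 1.50337774e-01,  9.88633996e-01, -1.11879112e-03, -3.51882938e-04]), 'contact_force': array([ 0.06011413, -0.69649865, -0.1126811 ]), 'wrist_torque': array([ 0.01821075,  0.02299491, -0.00197849]), 'finger_force': 0.0, 'opening': 0.9965238366816884}
scene {'fovy': 53.87625226005487, 'cx': 256.06268826842376, 'cy': 192.15885301940497, 'distortion': array([0.01121006, 0.        , 0.        , 0.        , 0.        ]), 'R': array([[ 0.99489652, -0.10088639,  0.00168665],
       [-0.06197528, -0.62419282, -0.77880831],
       [ 0.07962395,  0.77472915, -0.62725973]]), 't': array([-0.46909127,  0.02994569,  1.03171694])} 0.995849609375
top {'fovy': 53.43488535379381, 'cx': 266.9505528684171, 'cy': 198.39174084455476, 'distortion': array([-0.01735645,  0.        ,  0.        ,  0.        ,  0.        ]), 'R': array([[-0.06639848, -0.99777664,  0.00574541],
       [-0.80025473,  0.04981307, -0.59758767],
       [ 0.59597283, -0.04427671, -0.80178299]]), 't': array([-0.11002081,  0.42204748,  0.70815692])} 0.9961090087890625
```

View pics/scene0.png

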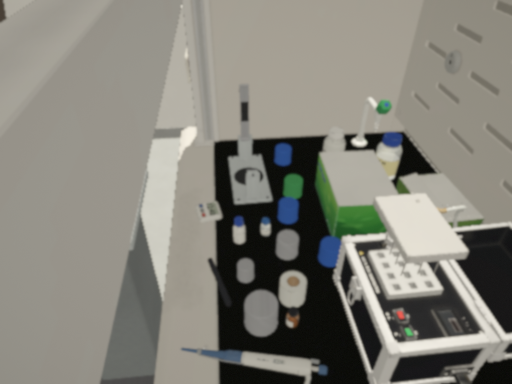

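View pics/top0.png

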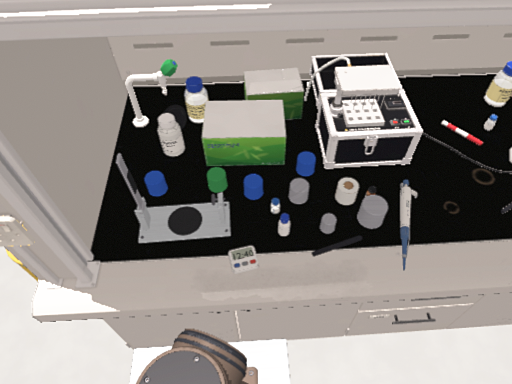

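The scene and top views show the stand in top at (185,220) with its strap upright on the left, at about (130,190). The grey beakers are medium (299,190), small (328,223) and large (373,211). The film roll is at (347,190), the dark vial at (371,190), the bottle at (284,225) and the blue vial at (276,206).

```bash
python3 - <<'E'
from h import *
for n in("top","scene"):
    c=imaging.get_calibration(n); z=np.load(n+'.npz'); P=cloud(c,z['d']); p=z['p']; 
    print(n)
    S={"top":dict(med=(299,187,.05),small=(328,220,.04),large=(373,208,.06),film=(347,186,.052),green=(217,177,.05),blue=(254,184,.05),bottle=(284,218,.07),vialb=(276,202,.046),viald=(371,189,.046)),
       "scene":dict(med=(287,239,.05),small=(245,266,.04),large=(261,306,.06),film=(292,283,.052))}[n]
    for k,(u,v,h) in S.items():
        w=P[v-22:v+23,u-22:u+23]; col=p[v-22:v+23,u-22:u+23]
        m=(abs(w[...,2]-h)<.006).astype(np.uint8)
        _,l=cv2.connectedComponents(m); i=l[22,22]
        q=w[(l==i)&(m>0)]
        (cx,cy),r=cv2.minEnclosingCircle(np.float32(q[:,:2])) if len(q) else ((0,0),0)
        print(k,P[v,u].round(3),len(q),np.round([cx,cy,r],4),q.mean(0).round(4) if len(q) else '')
    # stand: pad & plate
    if n=="top":
        hsv=cv2.cvtColor(p,cv2.COLOR_BGR2HSV)
        reg=np.zeros(p.shape[:2],bool); reg[195:245,125:240]=1
        pl=reg&(abs(P[...,2]-.008)<.006)&(hsv[...,2]>90)
        q=np.float32(P[pl][:,:2]); print('plate',cv2.minAreaRect(q),np.median(P[pl][:,2]))
        pad=(reg&(hsv[...,2]<60)).astype(np.uint8); n_,l,st,ce=cv2.connectedComponentsWithStats(pad)
        i=l[220,185]; q=np.float32(P[l==i][:,:2]); print('pad',cv2.minEnclosingCircle(q),P[l==i].mean(0),st[i])
        for u,v in((140,215),(221,203),(130,180),(143,212),(221,197)): print((u,v),P[v,u].round(3))
    # tall things
    reg=(P[...,0]>.3)&(P[...,0]<.6)&(P[...,1]>.3)
    if n=="top":
      for a,b in((.03,.07),(.07,.1),(.1,.14),(.14,.2),(.2,.3)):
        q=P[reg&(P[...,2]>a)&(P[...,2]<b)]
        q=q[(q[:,1]<.6)]
        print(a,len(q),q[:,:2].min(0).round(3) if len(q) else '',q[:,:2].max(0).round(3) if len(q) else '')
v=cv2.resize(np.load('top.npz')['p'][140:250,100:410],None,fx=2.58,fy=2.58,interpolation=cv2.INTER_CUBIC)
cv2.imwrite('pics/crop.png',v)
E
```

```text
top
med [ 0.511 -0.227  0.052] 235 [ 0.5199 -0.2269  0.0256] [ 0.5182 -0.2268  0.0493]
small [ 0.413 -0.288  0.04 ] 147 [ 0.4174 -0.2895  0.0181] [ 0.4155 -0.2889  0.0392]
large [ 0.428 -0.398  0.061] 442 [ 0.4385 -0.4042  0.0323] [ 0.4367 -0.4039  0.0595]
film [ 0.522 -0.357  0.033] 0 [0 0 0] 
green [ 0.559 -0.016  0.05 ] 221 [ 0.5721 -0.0104  0.0247] [ 0.5704 -0.0109  0.0492]
blue [ 0.531 -0.112  0.048] 232 [ 0.5417 -0.1072  0.0257] [ 0.54   -0.1074  0.0493]
bottle [ 0.404 -0.177  0.073] 54 [ 0.4116 -0.1775  0.0104] [ 0.4102 -0.1775  0.069 ]
vialb [ 0.471 -0.164  0.047] 44 [ 0.4764 -0.1608  0.0097] [ 0.4757 -0.1612  0.0448]
viald [ 0.498 -0.413  0.046] 44 [ 0.4996 -0.4173  0.0124] [ 0.4982 -0.4153  0.0447]
plate ((0.4749508500099182, 0.0693574994802475), (0.14644329249858856, 0.22531847655773163), 1.4423826932907104) 0.007482544211043385
pad ((0.45637306571006775, 0.06846990436315536), 0.04319122061133385) [nan nan nan] [168 207  34  28 717]
(140, 215) [0.432 0.161 0.076]
(221, 203) [ 0.443 -0.031  0.092]
(130, 180) [0.447 0.156 0.187]
(143, 212) [0.436 0.153 0.082]
(221, 197) [ 0.458 -0.031  0.096]
0.03 320 [0.301 0.31 ] [0.318 0.398]
0.07 259 [0.302 0.3  ] [0.542 0.398]
0.1 405 [0.301 0.3  ] [0.557 0.398]
0.14 359 [0.3 0.3] [0.598 0.397]
0.2 341 [0.309 0.3  ] [0.551 0.343]
scene
med [ 0.518 -0.235  0.049] 283 [ 0.5216 -0.2298  0.0251] [ 0.5208 -0.2317  0.0485]
small [ 0.418 -0.296  0.039] 174 [ 0.4199 -0.2912  0.0188] [ 0.4188 -0.2934  0.0388]
large [ 0.439 -0.412  0.059] 783 [ 0.4399 -0.4068  0.0321] [ 0.4398 -0.4089  0.0591]
film [ 0.512 -0.343  0.03 ] 0 [0 0 0]
```

View pics/crop.png

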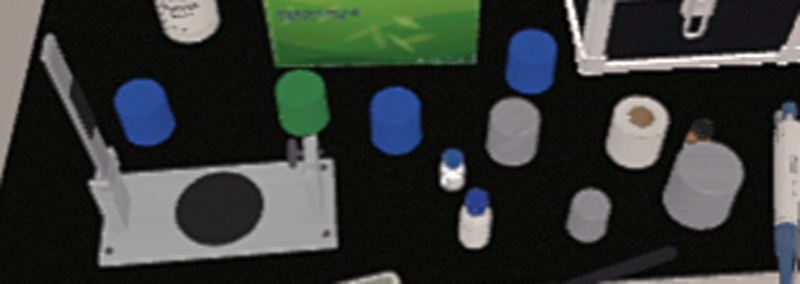

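```bash
python3 - <<'E'
from h import *
A=[]
for n in("top","scene"):
    c=imaging.get_calibration(n); z=np.load(n+'.npz'); P=cloud(c,z['d']); A.append(P.reshape(-1,3)); print(n,(-np.array(c['R']).T@c['t']).round(3))
A=np.vstack(A);A=A[~np.isnan(A).any(1)]
xs=np.arange(-.3,1.0,.05);ys=np.arange(.8,-.81,-.05)
def tab(f,lo,hi):
    print('x\\y',' '.join(f'{int(round(y*100)):3d}' for y in ys))
    for x in xs:
        r=[]
        for y in ys:
            q=A[(abs(A[:,0]-x)<.025)&(abs(A[:,1]-y)<.025)&(A[:,2]>lo)&(A[:,2]<hi)]
            r.append(f'{int(round(f(q[:,2])*100)):3d}' if len(q)>2 else '  .')
        print(f'{x:.2f}',' '.join(r))
tab(np.max,-2,2)
# strap & stand
c=imaging.get_calibration("top"); z=np.load('top.npz'); P=cloud(c,z['d'])
w=P[145:235,112:150].reshape(-1,3); q=w[(w[:,2]>.1)&(w[:,2]<.28)&(w[:,0]>.38)&(w[:,0]<.5)&(w[:,1]<.3)]
for a in np.arange(.1,.28,.02):
    s=q[abs(q[:,2]-a)<.01]; print(round(a,2),len(s),np.median(s,0).round(3) if len(s) else '')
hsv=cv2.cvtColor(z['p'],cv2.COLOR_BGR2HSV)
v,u=np.nonzero((hsv[205:236,165:206,2]<60)); q=onplane(c,np.c_[u+165,v+205],.010)
print('pad ray',cv2.minEnclosingCircle(np.float32(q[:,:2])),q.mean(0), 'nearby z',np.nanmedian(P[214:226,178:192,2]))
pl=(abs(P[...,2]-.008)<.005)&(hsv[...,2]>90)&(P[...,0]>.37)&(P[...,0]<.54)&(P[...,1]>-.07)&(P[...,1]<.2)
q=P[pl];
for y in np.arange(-.04,.19,.03):
    s=q[abs(q[:,1]-y)<.006]; print('plate y',round(y,3),s[:,0].min().round(4),s[:,0].max().round(4))
for x in np.arange(.42,.5,.02):
    s=q[abs(q[:,0]-x)<.005]; print('plate x',round(x,3),s[:,1].min().round(4),s[:,1].max().round(4))
E
```

```text
top [-0.092 -0.099  0.821]
scene [ 0.386 -0.828  0.671]
x\y  80  75  70  65  60  55  50  45  40  35  30  25  20  15  10   5   0  -5 -10 -15 -20 -25 -30 -35 -40 -45 -50 -55 -60 -65 -70 -75 -80
-0.30   .   .   .   .   .   .   .   .   .   .   .   .   .   .   .   .   .   .   .   .   .   .   .   .   .   .   .   .   .   .   .   .   .
-0.25   .   .   .   .   .   .   .   .   .   .   .   .   .   .   .   .   .   .   .   .   .   .   .   .   .   .   .   .   .   .   .   .   .
-0.20   .   .   .   .   .   .   .   .   .   .   .   .   .   .   .   .   .   .   .   .   .   .   .   .   .   .   .   .   .   .   .   .   .
-0.15   .   .   .   .   .   .   .   .   .   .   .   .   .   .   .   .   .   .   .   .   .   .   .   .   .   .   .   .   .   .   .   .   .
-0.10 -84 -85   .   .   .   .   .   .   .   .   .   .  47  46   .   .   .   . -64 -74   .   .   .   .   .   .   .   .   .   .   .   .   .
-0.05 -84 -84 -84 -84 -84   .   .   .   .   .   .   .   .   .   .   .   .   . -50 -74   .   .   .   .   .   .   .   .   .   .   .   .   .
-0.00 -84 -84 -84 -84 -84 -84 -84 -84 -85   .   .   .   .   .   .  31  31  31  2
[... 2702 characters left out ...]
 0.157 0.121]
0.14 32 [0.443 0.158 0.141]
0.16 50 [0.445 0.155 0.16 ]
0.18 53 [0.444 0.157 0.18 ]
0.2 64 [0.448 0.159 0.202]
0.22 60 [0.446 0.16  0.221]
0.24 55 [0.447 0.161 0.239]
0.26 38 [0.452 0.163 0.252]
pad ray ((0.4653848111629486, 0.08199431002140045), 0.05803734436631203) [0.45482354 0.06922248 0.01      ] nearby z 0.009830252821265317
plate y -0.04 0.4074 0.5092
plate y -0.01 0.4052 0.5098
plate y 0.02 0.405 0.5094
plate y 0.05 0.4035 0.5068
plate y 0.08 0.4022 0.5056
plate y 0.11 0.4017 0.5045
plate y 0.14 0.4014 0.5041
plate y 0.17 0.4005 0.5058
plate x 0.42 -0.0431 0.1807
plate x 0.44 -0.043 0.1804
plate x 0.46 -0.0408 0.1573
plate x 0.48 -0.041 0.1604
plate x 0.5 -0.0411 0.1696
```

```bash
cat > fk.py <<'E'
from h import *
import json,os
s=ctrl.get_state(); f='log.json'; L=json.load(open(f)) if os.path.exists(f) else [[[1.11901348,.287200158,1.57812336,0,1.27861477,-.149965523],[.2003332,.64396492,.24895317]]]
L.append([list(map(float,s['qpos'])),list(map(float,s['eef_pos']))]); json.dump(L,open(f,'w'))
from scipy.spatial.transform import Rotation as R_
R=R_.from_quat(s['tcp_rot']).as_matrix()
print('t',round(s['time'],2),'pos',s['eef_pos'].round(4),'r',np.hypot(*s['eef_pos'][:2]).round(3),'z',R[:,2].round(3),'y',R[:,1].round(3),'q',s['qpos'].round(3),'F',s['contact_force'].round(1),'op',round(s['opening'],3),'ff',round(s['finger_force'],1))
E
python3 - <<'E'
from h import *
for n in("top","scene"):
    c=imaging.get_calibration(n); z=np.load(n+'.npz'); A=cloud(c,z['d']).reshape(-1,3)
    for y0,y1 in((.2,.24),(.24,.27),(.27,.3),(.3,.35),(.35,.4)):
        q=A[(A[:,1]>y0)&(A[:,1]<y1)&(A[:,2]>.05)&(A[:,2]<.5)&(A[:,0]>.2)]
        print(n,y0,y1,len(q),np.percentile(q[:,0],[0,1,5]).round(3) if len(q) else '', q[:,2].min() if len(q) else '')
E
python3 -m handwheel '[-0.066,-0.22,0,0,0,0,-0.066,-0.22,0,0,0,0,-0.066,-0.22,0,0,0,0,-0.066,-0.22,0,0,0,0]' 0.3; python3 fk.py
python3 -m handwheel '[-0.066,-0.22,0,0,0,0,-0.066,-0.22,0,0,0,0,0,0,0,0,0,0]'; python3 fk.py
```

```text
top 0.2 0.24 783 [0.833 0.834 0.836] 0.05049254304272455
top 0.24 0.27 385 [0.843 0.974 0.975] 0.07741600588889275
top 0.27 0.3 21174 [0.3   0.301 0.303] 0.05006003308255014
top 0.3 0.35 1834 [0.286 0.287 0.288] 0.05004648128875144
top 0.35 0.4 607 [0.287 0.288 0.289] 0.050523736855546564
scene 0.2 0.24 1172 [0.835 0.836 0.838] 0.05003714530030601
scene 0.24 0.27 696 [0.307 0.976 0.977] 0.05786872251244968
scene 0.27 0.3 21878 [0.3   0.306 0.326] 0.050105808766656934
scene 0.3 0.35 5145 [0.288 0.294 0.376] 0.050132186419078906
scene 0.35 0.4 9 [0.288 0.288 0.289] 0.20197006404494366
time: 0.43
eef_pos: [0.1603, 0.5108, 0.2491]
tcp_rot: [0.15, 0.989, -0.001, -0.0]
contact_force: [-0.4, 0.2, 1.2]
opening: 0.451
finger_force: 0.0
t 0.43 pos [0.1603 0.5108 0.2491] r 0.535 z [-0.001 -0.002 -1.   ] y [ 0.297  0.955 -0.002] q [ 1.077 -0.021  1.919 -0.     1.245 -0.192] F [-0.4  0.2  1.2] op 0.451 ff 0.0
time: 0.68
eef_pos: [0.1384, 0.441, 0.2477]
tcp_rot: [0.15, 0.989, -0.003, -0.001]
contact_force: [0.1, 0.8, -1.1]
opening: 0.303
finger_force: 0.0
t 0.68 pos [0.1384 0.441  0.2477] r 0.462 z [-0.003 -0.006 -1.   ] y [ 0.297  0.955 -0.007] q [ 1.047 -0.194  2.08  -0.     1.262 -0.222] F [ 0.1  0.8 -1.1] op 0.303 ff 0.0
```

```bash
cat > fit.py <<'E'
import json,numpy as np
from scipy.optimize import fsolve
L=json.load(open('log.json')); A=[];b=[]
for q,p in L:
    rho=np.sqrt(p[0]**2+p[1]**2-.1**2); s,t=q[1],q[1]+q[2]
    A+=[[np.sin(s),np.sin(t),0],[np.cos(s),np.cos(t),1]]; b+=[rho,p[2]]
x,res,*_=np.linalg.lstsq(np.array(A),np.array(b),rcond=None)
print('L1,L2,h-Lt',x.round(4),'resid',np.abs(np.array(A)@x-b).max().round(4), 'lat',[round(np.hypot(p[0],p[1])*np.sin(np.arctan2(p[1],p[0])-q[0]),4) for q,p in L])
E
python3 fit.py
python3 - <<'E'
import numpy as np
exec(open('fit.py').read())
for z in(.05,.1,.15,.2,.25,.3,.35,.4):
    # min rho at q3=2.48
    best=None
    for s in np.linspace(-.9,1,400):
        for q3 in np.linspace(1.5,2.48,60):
            zz=x[0]*np.cos(s)+x[1]*np.cos(s+q3)+x[2]
            if abs(zz-z)<.003 and .24<np.pi-s-q3<2.8:
                r=x[0]*np.sin(s)+x[1]*np.sin(s+q3)
                if best is None or 0<r<best[0]: best=(r,s,q3)
    print(z,best)
E
```

```text
L1,L2,h-Lt [ 0.4459  0.565  -0.0147] resid 0.0002 lat [np.float64(0.1009), np.float64(0.1009), np.float64(0.1008)]
L1,L2,h-Lt [ 0.4459  0.565  -0.0147] resid 0.0002 lat [np.float64(0.1009), np.float64(0.1009), np.float64(0.1008)]
0.05 (np.float64(0.34054740031309944), np.float64(-0.19523809523809532), np.float64(2.48))
0.1 (np.float64(0.32693262836682874), np.float64(-0.34285714285714297), np.float64(2.48))
0.15 (np.float64(0.3046349277133038), np.float64(-0.5), np.float64(2.48))
0.2 (np.float64(0.2707406873393952), np.float64(-0.6761904761904762), np.float64(2.48))
0.25 (np.float64(0.22217613325063612), np.float64(-0.8761904761904762), np.float64(2.48))
0.3 (np.float64(0.21727355237552354), np.float64(-0.8904761904761905), np.float64(2.3969491525423727))
0.35 (np.float64(0.20884609901200013), np.float64(-0.9), np.float64(2.313898305084746))
0.4 (np.float64(0.20327945182086232), np.float64(-0.8857142857142858), np.float64(2.2142372881355934))
```

```bash
python3 - <<'E'
from h import *
s=ctrl.get_state(); q=s['qpos']
B=[]
for n in("top","scene"):
    c,p,d=cam(n); cv2.imwrite(f'pics/{n}1.png',p); B.append(cloud(c,d).reshape(-1,3))
A=np.vstack(B); A=A[~np.isnan(A).any(1)]
e=np.array([np.cos(q[0]),np.sin(q[0])]); l=np.array([-e[1],e[0]])
a=A[:,:2]@e; b=A[:,:2]@l
el=np.array([.4459*np.sin(q[1]),.4459*np.cos(q[1])]); w=el+.565*np.array([np.sin(q[1]+q[2]),np.cos(q[1]+q[2])])
print('elbow a,z-h',el.round(3),'wrist',w.round(3))
for a0 in np.arange(-.3,.6,.05):
  print(round(a0,2),end=': ')
  for b0 in np.arange(-.15,.3,.05):
    m=(abs(a-a0)<.025)&(abs(b-b0)<.025)&(A[:,2]>.15)
    print(f'{A[m,2].max():.2f}' if m.sum()>3 else ' .  ',end=' ')
  print()
E
python3 -c "
import cv2,numpy as np
cv2.imwrite('pics/b1.png',np.hstack([cv2.imread('pics/top1.png')[150:],cv2.imread('pics/scene1.png')[:234,:280]]))"
```

```text
elbow a,z-h [-0.086  0.438] wrist [0.451 0.262]
-0.3:  .    .    .    .    .    .    .    .    .   
-0.25:  .    .    .    .    .    .    .    .    .   
-0.2:  .    .    .    .    .    .    .    .    .   
-0.15:  .    .    .    .    .    .    .    .    .   
-0.1:  .    .    .    .    .    .    .    .    .   
-0.05:  .   0.29 0.31  .   0.72  .    .    .    .   
-0.0:  .   0.30 0.31 0.31  .    .    .    .    .   
0.05:  .   0.29 0.31 0.31  .    .    .    .    .   
0.1:  .    .    .    .    .    .    .    .    .   
0.15:  .    .    .    .    .    .    .    .    .   
0.2:  .    .    .    .    .    .    .    .    .   
0.25:  .    .    .    .    .    .    .    .    .   
0.3:  .    .    .    .    .    .    .    .    .   
0.35:  .    .    .    .    .    .    .    .    .   
0.4: 0.44 0.44  .    .    .    .    .    .    .   
0.45: 0.44 0.32 0.28  .    .    .    .    .    .   
0.5:  .   0.16  .    .    .    .    .    .    .   
0.55:  .    .    .    .    .    .    .    .    .
```

View pics/b1.png

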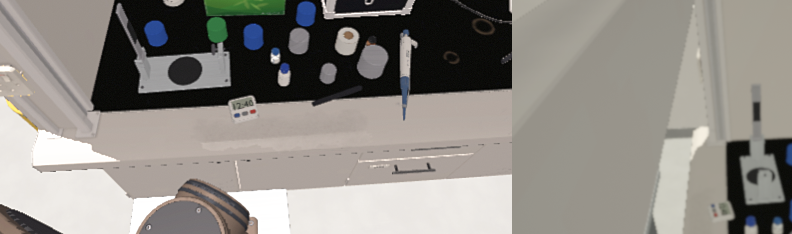

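The top view shows the stand, beakers and base from the robot's side. The arm was outside the hood to the left, retracted clear of the hood's corner, which the depth puts at x 0.287, y 0.27. I'll go round that corner low and into the hood.

```bash
python3 -m handwheel '[0.067,-0.175,-0.117,0,0,0,0.067,-0.175,-0.117,0,0,0,0.067,-0.175,-0.117,0,0,0,0.067,-0.175,-0.117,0,0,0,0.067,-0.175,-0.117,0,0,0]' >/dev/null; python3 fk.py
python3 -m handwheel '[0.15,-0.2,0,0,0,0,0.15,-0.2,0,0,0,0,0.15,-0.2,0,0,0,0,0.15,-0.2,0,0,0,0]' >/dev/null; python3 fk.py; python3 fit.py
```

```text
t 1.2 pos [0.1926 0.3153 0.1625] r 0.369 z [ 0.001  0.001 -1.   ] y [0.296 0.955 0.001] q [ 0.746 -0.355  2.367 -0.     1.128 -0.524] F [-0.1  0.8 -0.3] op 0.302 ff 0.0
t 1.53 pos [0.2834 0.1943 0.1635] r 0.344 z [ 0.002  0.001 -1.   ] y [0.297 0.955 0.001] q [ 0.303 -0.44   2.421  0.     1.158 -0.967] F [0.8 0.9 0.2] op 0.3 ff 0.0
L1,L2,h-Lt [ 0.4456  0.565  -0.0143] resid 0.0005 lat [np.float64(0.1009), np.float64(0.1009), np.float64(0.1008), np.float64(0.1009), np.float64(0.1009)]
```

```bash
python3 - <<'E'
from h import *
c=imaging.get_calibration("top"); z=np.load('top.npz'); P=cloud(c,z['d'])
for u,v in((405,195),(405,210),(405,225),(405,240),(405,255),(404,262),(345,190),(347,193),(350,180),(340,245)): print((u,v),P[v,u].round(3))
E
```

```text
(405, 195) [ 0.486 -0.505  0.029]
(405, 210) [ 0.443 -0.494  0.022]
(405, 225) [ 0.399 -0.482  0.021]
(405, 240) [ 0.359 -0.472  0.016]
(405, 255) [ 0.321 -0.463  0.011]
(404, 262) [ 0.304 -0.456  0.008]
(345, 190) [ 0.495 -0.344  0.05 ]
(347, 193) [ 0.485 -0.347  0.05 ]
(350, 180) [ 0.527 -0.363  0.051]
(340, 245) [ 0.356 -0.311  0.014]
```

```bash
python3 -m handwheel '[0.083,-0.2,-0.05,0,0,0,0.083,-0.2,-0.05,0,0,0,0.083,-0.2,-0.05,0,0,0,0.083,-0.2,-0.05,0,0,0]' >/dev/null; python3 fk.py
python3 -m handwheel '[0.05,-0.217,0,0,0,0,0.05,-0.217,0,0,0,0,0.05,-0.217,0,0,0,0,0.05,-0.217,0,0,0,0]' >/dev/null; python3 fk.py
python3 -m handwheel '[0.056,-0.219,0,0,0,0,0.056,-0.219,0,0,0,0,0.056,-0.219,0,0,0,0,0.056,-0.219,0,0,0,0]' 0.9 >/dev/null
python3 -m handwheel '[0.056,-0.219,0,0,0,0,0.056,-0.219,0,0,0,0,0.056,-0.219,0,0,0,0,0,0,0,0,0,0]' >/dev/null; python3 fk.py
python3 - <<'E'
from h import *
c,p,d=cam("wrist"); cv2.imwrite('pics/w1.png',p); np.savez('w1.npz',p=p,d=d)
P=cloud(c,d)
q=P[(abs(P[...,2]-.04)<.004)]; q=q[np.hypot(q[:,0]-.4185,q[:,1]+.29)<.04]
print(len(q),cv2.minEnclosingCircle(np.float32(q[:,:2])) if len(q) else '',q.mean(0))
E
```

```text
t 1.87 pos [0.3333 0.0735 0.1333] r 0.341 z [ 0.002 -0.    -1.   ] y [0.298 0.955 0.001] q [-0.083 -0.397  2.453  0.     1.083 -1.352] F [0.1 0.  0.2] op 0.307 ff 0.0
t 2.2 pos [ 0.3628 -0.0574  0.1333] r 0.367 z [ 0.002 -0.001 -1.   ] y [ 0.298  0.955 -0.   ] q [-0.435 -0.313  2.395  0.     1.058 -1.704] F [0.7 0.2 0.4] op 0.303 ff 0.0
t 2.87 pos [ 0.4227 -0.2916  0.1335] r 0.514 z [ 0.003 -0.005 -1.   ] y [ 0.301  0.954 -0.003] q [-8.010e-01  5.900e-02  2.065e+00 -1.000e-03  1.011e+00 -2.066e+00] F [-0.4 -0.7  0.2] op 0.903 ff 0.0
1808 ((0.4177931845188141, -0.2908584773540497), 0.01791546121239662) [ 0.41678127 -0.29049944  0.03935401]
```

View pics/w1.png

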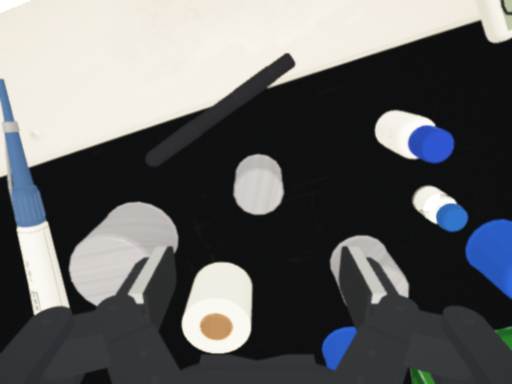

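The wrist view shows the small beaker at (258,184), large (130,250), medium (370,262), film roll (218,310), and pen and pipette clear of the jaws. The three cameras agree on (0.418, -0.2905).

```bash
python3 -m handwheel '[-0.031,0.007,-0.17,0,0,0,0,0,-0.17,0,0,0,0,0,-0.17,0,0,0,0,0,-0.17,0,0,0,0,0,0,0,0,0]' >/dev/null; python3 fk.py
python3 -m handwheel '[0,0,0,0,0,0,0,0,0,0,0,0,0,0,0,0,0,0,0,0,0,0,0,0,0,0,0,0,0,0]' 0 40 >/dev/null; python3 fk.py
python3 -m handwheel '[0,0,0,0,0,0,0,0,0,0,0,0,0,0,0,0,0,0,0,0,0,0,0,0,0,0,0,0,0,0]' >/dev/null; python3 fk.py
```

```text
t 3.33 pos [ 0.4127 -0.2802  0.0255] r 0.499 z [-0.008  0.008 -1.   ] y [0.297 0.955 0.005] q [-0.8    0.223  2.126  0.     0.804 -2.07 ] F [-0.3  1.2 -1.2] op 0.9 ff 0.0
t 3.75 pos [ 0.4168 -0.2851  0.0328] r 0.505 z [ 0.003 -0.003 -1.   ] y [ 0.297  0.955 -0.002] q [-0.801  0.213  2.119  0.     0.804 -2.07 ] F [-0.1  0.7  5.4] op 0.394 ff 40.4
t 4.17 pos [ 0.4168 -0.2851  0.0328] r 0.505 z [ 0.003 -0.003 -1.   ] y [ 0.297  0.955 -0.002] q [-8.010e-01  2.130e-01  2.119e+00  1.000e-03  8.050e-01 -2.070e+00] F [0.1 1.  5.8] op 0.395 ff 40.5
```

```bash
python3 -m handwheel '[0,0,0.1,0,0,0,0,0,0.205,0,0,0,0,0,0.205,0,0,0,-0.027,0.107,0.1,0,0,0]' >/dev/null; python3 fk.py
python3 -m handwheel '[-0.054,0.214,0,0,0,0,-0.054,0.214,0,0,0,0,-0.054,0.214,0,0,0,0,-0.054,0.214,0,0,0,0]' >/dev/null
python3 -m handwheel '[-0.054,0.214,0,0,0,0,-0.054,0.214,0,0,0,0,-0.027,0.107,0,0,0,0]' >/dev/null; python3 fk.py
python3 -m handwheel '[0.008,0.215,0,0,0,0,0.008,0.215,0,0,0,0,0.008,0.215,0,0,0,0,0.008,0.215,0,0,0,0]' >/dev/null; python3 fk.py
python3 -m handwheel '[0.098,0,0,0,0,0,0.196,0,0,0,0,0,0.196,0,0,0,0,0.098,0,0,0,0,0,0,0,0,0,0,0]' >/dev/null
python3 -m handwheel '[0,0,0,0,0,0,0,0,0,0,0,0,0,0,0,0,0,0]' >/dev/null; python3 fk.py
python3 - <<'E'
from h import *
c,p,d=cam("wrist"); cv2.imwrite('pics/w2.png',p); np.savez('w2.npz',p=p,d=d)
P=cloud(c,d); hsv=cv2.cvtColor(p,cv2.COLOR_BGR2HSV)
m=(abs(P[...,2]-.010)<.004)&(hsv[...,2]<70)&(np.hypot(P[...,0]-.455,P[...,1]-.069)<.06)
q=P[m]; print(len(q)); 
if len(q)>50:
    for a in(0,1): print(q[:,a].min(),q[:,a].max())
    # kasa fit on hull
    h=cv2.convexHull(np.float32(q[:,:2])).reshape(-1,2).astype(float); S=np.linalg.lstsq(np.c_[2*h,np.ones(len(h))],(h**2).sum(1),rcond=None)[0]
    print(S[:2],np.sqrt(S[2]+S[:2]@S[:2]))
c,p,d=cam("top"); cv2.imwrite('pics/t2.png',p)
P=cloud(c,d); q=P[(P[...,2]>.11)&(P[...,2]<.15)]; q=q[np.hypot(q[:,0]-.455,q[:,1]-.069)<.05]; print('held',len(q),q.mean(0) if len(q) else '')
E
```

```text
t 4.5 pos [ 0.4135 -0.2711  0.1269] r 0.494 z [ 0.006 -0.007 -1.   ] y [ 0.299  0.954 -0.005] q [-7.860e-01  2.500e-02  2.116e+00 -1.000e-03  9.920e-01 -2.053e+00] F [ 0.7 -0.3  0.7] op 0.395 ff 39.9
t 5.08 pos [ 0.3569 -0.0564  0.1216] r 0.361 z [-0.001  0.001 -1.   ] y [0.296 0.955 0.001] q [-4.400e-01 -3.080e-01  2.415e+00  1.000e-03  1.035e+00 -1.711e+00] F [-0.2  0.2 -0.3] op 0.397 ff 39.9
t 5.42 pos [0.3632 0.0713 0.1226] r 0.37 z [ 0.002 -0.    -1.   ] y [0.298 0.955 0.   ] q [-0.082 -0.284  2.397 -0.     1.028 -1.351] F [ 0.3  0.4 -1. ] op 0.399 ff 40.0
t 5.67 pos [0.3634 0.0698 0.1222] r 0.37 z [ 0. -0. -1.] y [ 0.296  0.955 -0.   ] q [-0.086 -0.283  2.396 -0.     1.028 -1.356] F [-0.4 -0.1 -0.2] op 0.396 ff 40.1
613
0.4330859914908601 0.4981620486693756
0.03728706858993484 0.11253485346966696
[0.45536832 0.06939271] 0.04303906627220584
held 0 schema error: expected a multiple of 6 numbers
```

View pics/w2.png

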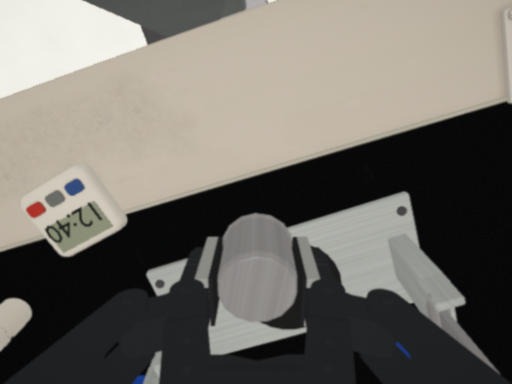

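The wrist view shows the small beaker held upright between the pads at (258,265), with the pad visible behind it. The pad centre fits at (0.4554, 0.0694). One move was refused because I miscounted its numbers; now I'll measure the held offset.

```bash
cat > held.py <<'E'
from h import *
import sys
def held(c,d,h,R,tcp,gz):  # top at tcp z - gz + h
    P=cloud(c,d); zt=tcp[2]-gz+h
    m=(abs(P[...,2]-zt)<.005)&(np.hypot(P[...,0]-tcp[0],P[...,1]-tcp[1])<R+.012)
    lab=cv2.connectedComponents(cv2.morphologyEx(m.astype(np.uint8),cv2.MORPH_OPEN,np.ones((5,5))))[1]
    if lab.max()==0: return None
    i=np.bincount(lab[lab>0]).argmax(); q=P[lab==i]; ce,r=cv2.minEnclosingCircle(np.float32(q[:,:2]))
    return len(q),np.round(np.array(ce)-tcp[:2],4),round(r,4),q[:,2].mean().round(4),(q[:,:2].min(0)-tcp[:2]).round(4),(q[:,:2].max(0)-tcp[:2]).round(4)
E
python3 - <<'E'
from held import *
z=np.load('w2.npz'); c=imaging.get_calibration("wrist"); s=ctrl.get_state()
print(held(c,z['d'],.04,.018,s['eef_pos'],.0328))
E
python3 -m handwheel '[0.098,0,0,0,0,0,0.196,0,0,0,0,0,0.196,0,0,0,0,0,0.1,0,0,0,0,0,0,0,0,0,0,0]' >/dev/null
python3 -m handwheel '[0,0,0,0,0,0,0,0,0,0,0,0]' >/dev/null; python3 fk.py
```

```text
(4701, array([ 0.0009, -0.0012]), 0.0189, np.float64(0.1287), array([-0.0157, -0.0197]), array([0.0193, 0.0173]))
t 6.35 pos [0.451  0.069  0.1215] r 0.456 z [-0.002  0.    -1.   ] y [ 0.299  0.954 -0.   ] q [-0.071 -0.05   2.201 -0.     0.993 -1.338] F [0.1 1.  0.1] op 0.396 ff 40.1
```

```bash
python3 -m handwheel '[0.017,0.007,-0.17,0,0,0,0,0,-0.17,0,0,0,0,0,-0.12,0,0,0,0,0,-0.06,0,0,0,0,0,0,0,0,0]' >/dev/null
python3 -m handwheel '[0,0,0,0,0,0,0,0,0,0,0,0]' >/dev/null; python3 fk.py
```

```text
t 6.93 pos [0.4544 0.0708 0.0445] r 0.46 z [ 0.001 -0.    -1.   ] y [0.297 0.955 0.   ] q [-0.067  0.101  2.222 -0.     0.818 -1.336] F [ 0.4  0.6 -1. ] op 0.392 ff 41.0
```

```bash
python3 -m handwheel '[0,0,-0.008,0,0,0,0,0,-0.004,0,0,0,0,0,0,0,0,0]' >/dev/null; python3 fk.py
python3 -m handwheel '[0,0,0,0,0,0,0,0,0,0,0,0,0,0,0,0,0,0,0,0,0,0,0,0]' 0.85 >/dev/null; python3 fk.py
python3 -m handwheel '[0,0,0.1,0,0,0,0,0,0.2,0,0,0,0,0,0.2,0,0,0]' >/dev/null
python3 -m handwheel '[-0.1,0,0,0,0,0,-0.2,0,0,0,0,0,-0.2,0,0,0,0,0,-0.1,-0.08,0,0,0,0,0,0,0,0,0,0]' >/dev/null; python3 fk.py
python3 - <<'E'
from h import *
for n in("wrist","top"):
    c,p,d=cam(n); cv2.imwrite(f'pics/{n}3.png',p); P=cloud(c,d)
    q=P[(abs(P[...,2]-.050)<.005)]; q=q[np.hypot(q[:,0]-.455,q[:,1]-.069)<.035]
    print(n,len(q),cv2.minEnclosingCircle(np.float32(q[:,:2])) if len(q) else '',q.mean(0) if len(q) else '')
E
```

```text
t 7.18 pos [0.4545 0.0709 0.0424] r 0.46 z [ 0. -0. -1.] y [0.297 0.955 0.   ] q [-0.066  0.106  2.222  0.     0.814 -1.335] F [ 0.4  0.5 -0.6] op 0.394 ff 41.0
t 7.52 pos [0.4546 0.0709 0.0424] r 0.46 z [ 0.  0. -1.] y [0.297 0.955 0.   ] q [-0.066  0.106  2.222  0.     0.814 -1.335] F [ 0.4 -0.3  0.3] op 0.851 ff 0.0
t 8.18 pos [0.3614 0.0587 0.1162] r 0.366 z [-0.002 -0.    -1.   ] y [ 0.297  0.955 -0.001] q [-1.180e-01 -2.810e-01  2.408e+00 -1.000e-03  1.018e+00 -1.387e+00] F [-0.  -0.9  0.1] op 0.849 ff 0.0
wrist 1612 ((0.4556366503238678, 0.06916498392820358), 0.018078165128827095) [0.45416679 0.06934203 0.04914935]
top 1 ((0.4422190487384796, 0.058845482766628265), 9.999999747378752e-05) [0.44221904 0.05884548 0.04695463]
```

```bash
python3 -m handwheel '[0,-0.2,0.03,0,0,0,0,-0.2,0.03,0,0,0,0,-0.2,0.03,0,0,0,0,-0.2,0.03,0,0,0]' 0.9 >/dev/null
python3 -m handwheel '[0.152,-0.16,0,0,0,0,0.152,-0.16,0,0,0,0,0.152,-0.16,0,0,0,0,0.152,-0.16,0,0,0,0,0.152,-0.16,0,0,0,0]' >/dev/null
python3 -m handwheel '[0.152,-0.16,0,0,0,0,0.152,-0.16,0,0,0,0,0,0,0,0,0,0,0,0,0,0,0,0]' >/dev/null; python3 fk.py
python3 - <<'E'
from h import *
c,p,d=cam("wrist"); cv2.imwrite('pics/w4.png',p)
P=cloud(c,d)
q=P[(abs(P[...,2]-.05)<.004)]; q=q[np.hypot(q[:,0]-.5203,q[:,1]+.2282)<.035]
print(len(q),cv2.minEnclosingCircle(np.float32(q[:,:2])) if len(q) else '',q.mean(0))
E
```

```text
t 9.37 pos [ 0.5255 -0.2303  0.1342] r 0.574 z [-0.001  0.001 -1.   ] y [0.298 0.954 0.001] q [-0.59   0.19   1.918  0.     1.034 -1.858] F [-0.8  0.5  0.6] op 0.904 ff 0.0
3813 ((0.5206125378608704, -0.2285074144601822), 0.024854756891727448) [ 0.51925947 -0.22803947  0.04942573]
```

```bash
python3 -m handwheel '[-0.032,0.012,-0.17,0,0,0,0,0,-0.17,0,0,0,0,0,-0.15,0,0,0,0,0,-0.08,0,0,0]' >/dev/null
python3 -m handwheel '[0,0,0,0,0,0,0,0,0,0,0,0,0,0,0,0,0,0,0,0,0,0,0,0]' >/dev/null; python3 fk.py
```

```text
t 10.08 pos [ 0.5206 -0.228   0.0518] r 0.568 z [ 0.003 -0.002 -1.   ] y [ 0.297  0.955 -0.001] q [-0.591  0.3    1.963  0.     0.875 -1.86 ] F [-0.4  0.8  0.6] op 0.899 ff 0.0
```

```bash
python3 -m handwheel '[0,-0.003,-0.08,0,0,0,0,0,0,0,0,0]' >/dev/null
python3 -m handwheel '[0,0,0,0,0,0,0,0,0,0,0,0,0,0,0,0,0,0,0,0,0,0,0,0,0,0,0,0,0,0]' 0 40 >/dev/null; python3 fk.py
python3 -m handwheel '[0,0,0.15,0,0,0,0,0,0.2,0,0,0,0,0,0.25,0,0,0,-0.07,0.08,0.1,0,0,0]' >/dev/null; python3 fk.py
```

```text
t 10.67 pos [ 0.5196 -0.2279  0.038 ] r 0.567 z [ 0.001 -0.    -1.   ] y [ 0.297  0.955 -0.   ] q [-0.592  0.323  1.966 -0.     0.852 -1.861] F [0.5 0.3 0.3] op 0.581 ff 41.5
t 11.0 pos [ 0.512  -0.2185  0.1482] r 0.557 z [ 0.008 -0.006 -1.   ] y [ 0.298  0.955 -0.003] q [-0.586  0.131  1.957 -0.     1.044 -1.854] F [ 1.1 -0.5  0.4] op 0.58 ff 41.8
```

```bash
python3 -m handwheel '[-0.1,0.1,0,0,0,0,-0.167,0.173,0,0,0,0,-0.167,0.173,0,0,0,0,-0.167,0.173,0,0,0,0,-0.167,0.173,0,0,0,0]' >/dev/null
python3 -m handwheel '[-0.167,0.173,0,0,0,0,-0.06,0.1,0,0,0,0,0,0.215,-0.04,0,0,0,0,0.215,-0.04,0,0,0,0,0.215,-0.04,0,0,0]' >/dev/null; python3 fk.py
python3 -m handwheel '[0,0.15,-0.02,0,0,0,0,0,0,0,0,0,0,0,0,0,0,0]' >/dev/null;  python3 fk.py
python3 - <<'E'
from held import *
s=ctrl.get_state(); c,p,d=cam("wrist")
print(held(c,d,.05,.025,s['eef_pos'],.038))
E
```

```text
t 11.83 pos [0.3591 0.0419 0.1248] r 0.362 z [ 0.002 -0.    -1.   ] y [0.299 0.954 0.   ] q [-0.167 -0.315  2.414  0.     1.041 -1.434] F [1.3 0.7 0.2] op 0.575 ff 41.9
t 12.08 pos [0.359  0.0641 0.1214] r 0.365 z [-0.001 -0.    -1.   ] y [ 0.294  0.956 -0.   ] q [-0.103 -0.297  2.408 -0.     1.031 -1.376] F [ 1.   0.4 -0.8] op 0.581 ff 41.9
(10418, array([-0.0082, -0.0004]), 0.0336, np.float64(0.1328), array([-0.0238, -0.0326]), array([0.0249, 0.0324]))
```

```bash
python3 -m handwheel '[0.1,0.037,0,0,0,0,0.2,0,0,0,0,0,0.2,0,0,0,0,0,0.139,0,0,0,0,0,0,0,0,0,0,0]' >/dev/null
python3 -m handwheel '[0,0,0,0,0,0,0,0,0,0,0,0,0,0,0,0,0,0]' >/dev/null;  python3 fk.py
```

```text
t 12.8 pos [0.4543 0.0683 0.1214] r 0.459 z [-0.001 -0.    -1.   ] y [ 0.298  0.955 -0.   ] q [-0.072 -0.043  2.194 -0.     0.992 -1.34 ] F [-0.9  0.4 -0.4] op 0.582 ff 42.0
```

```bash
python3 -m handwheel '[0.003,0.009,-0.05,0,0,0,0,0,-0.1,0,0,0,0,0,-0.1,0,0,0,0,0,-0.1,0,0,0,0,0,-0.05,0,0,0]';  python3 fk.py
python3 -m handwheel '[0,0,-0.05,0,0,0,0,0,-0.02,0,0,0,0,0,0,0,0,0,0,0,0,0,0,0]' >/dev/null;  python3 fk.py
```

```text
time: 13.22
eef_pos: [0.4538, 0.0703, 0.0597]
tcp_rot: [0.15, 0.989, -0.0, -0.002]
contact_force: [-0.2, 0.3, -1.4]
opening: 0.578
finger_force: 42.0
t 13.22 pos [0.4538 0.0703 0.0597] r 0.459 z [-0.003  0.    -1.   ] y [ 0.297  0.955 -0.001] q [-0.068  0.071  2.218 -0.     0.856 -1.337] F [-0.2  0.3 -1.4] op 0.578 ff 42.0
t 13.55 pos [0.4562 0.0701 0.0517] r 0.462 z [ 0.001 -0.    -1.   ] y [0.297 0.955 0.   ] q [-0.068  0.09   2.217 -0.     0.834 -1.337] F [ 0.1 -0.5 -0.9] op 0.576 ff 42.0
```

```bash
python3 -m handwheel '[-0.007,-0.003,-0.013,0,0,0,0,0,-0.012,0,0,0,0,0,0,0,0,0,0,0,0,0,0,0]' >/dev/null;  python3 fk.py
python3 -m handwheel '[0,0,0,0,0,0,0,0,0,0,0,0,0,0,0,0,0,0]' 0.9 >/dev/null; python3 fk.py
python3 -m handwheel '[0,0,0.1,0,0,0,0,0,0.2,0,0,0,0,0,0.2,0,0,0]' >/dev/null
python3 -m handwheel '[-0.1,0,0,0,0,0,-0.2,0,0,0,0,0,-0.2,0,0,0,0,0,-0.12,-0.08,0,0,0,0,0,0,0,0,0,0]' >/dev/null; python3 fk.py
python3 - <<'E'
from h import *
for n in("wrist",):
    c,p,d=cam(n); cv2.imwrite(f'pics/{n}5.png',p); P=cloud(c,d)
    q=P[(abs(P[...,2]-.060)<.005)]; q=q[np.hypot(q[:,0]-.455,q[:,1]-.069)<.035]
    print(n,len(q),cv2.minEnclosingCircle(np.float32(q[:,:2])) if len(q) else '',q.mean(0) if len(q) else '')
E
```

```text
t 13.88 pos [0.4555 0.0696 0.0481] r 0.461 z [ 0.002 -0.    -1.   ] y [0.297 0.955 0.   ] q [-0.069  0.095  2.22  -0.     0.825 -1.338] F [ 1.1 -0.5  0.5] op 0.58 ff 42.0
t 14.13 pos [0.4548 0.0697 0.0475] r 0.46 z [-0.  0. -1.] y [ 0.297  0.955 -0.   ] q [-0.069  0.095  2.221 -0.     0.826 -1.338] F [-1.1  0.3  0.6] op 0.901 ff 0.0
t 14.8 pos [0.3583 0.0575 0.1212] r 0.363 z [-0.003 -0.    -1.   ] y [ 0.297  0.955 -0.001] q [-1.220e-01 -3.010e-01  2.411e+00 -1.000e-03  1.034e+00 -1.391e+00] F [-1.3 -0.1 -0.3] op 0.901 ff 0.0
wrist 3059 ((0.4561969041824341, 0.06819602102041245), 0.02506313845515251) [0.4532016  0.0688983  0.05931588]
```

```bash
python3 -m handwheel '[0.003,-0.2,0.03,0,0,0,0.003,-0.2,0.03,0,0,0,0.003,-0.2,0.03,0,0,0,0.003,-0.2,0.03,0,0,0]' 1 >/dev/null
python3 -m handwheel '[0.053,-0.23,0,0,0,0,0.053,-0.23,0,0,0,0,0.053,-0.23,0,0,0,0,0.053,-0.23,0,0,0,0,0.053,-0.23,0,0,0,0]' >/dev/null
python3 -m handwheel '[0.053,-0.23,0,0,0,0,0.053,-0.23,0,0,0,0,0.053,-0.23,0,0,0,0,0.053,-0.23,0,0,0,0,0.053,-0.21,0,0,0,0]' >/dev/null
python3 -m handwheel '[0,0,0,0,0,0,0,0,0,0,0,0,0,0,0,0,0,0]' >/dev/null;python3 fk.py
python3 - <<'E'
from h import *
c,p,d=cam("wrist"); cv2.imwrite('pics/w6.png',p)
P=cloud(c,d)
q=P[(abs(P[...,2]-.06)<.004)]; q=q[np.hypot(q[:,0]-.4388,q[:,1]+.4055)<.045]
print(len(q),cv2.minEnclosingCircle(np.float32(q[:,:2])) if len(q) else '',q.mean(0))
E
```

```text
t 16.27 pos [ 0.4433 -0.404   0.1397] r 0.6 z [-0.001  0.001 -1.   ] y [0.297 0.955 0.001] q [-0.908  0.237  1.851  0.     1.055 -2.177] F [-0.4 -0.1  0.4] op 0.999 ff 0.0
6436 ((0.43937253952026367, -0.4059179723262787), 0.03188704326748848) [ 0.43755512 -0.40537584  0.05945231]
```

```bash
python3 -m handwheel '[-0.026,-0.013,0,0,0,0,0,0,-0.15,0,0,0,0,0,-0.2,0,0,0,0,0,-0.16,0,0,0,0,0,-0.08,0,0,0]' >/dev/null
python3 -m handwheel '[0,0,0,0,0,0,0,0,0,0,0,0,0,0,0,0,0,0]' >/dev/null;python3 fk.py
```

```text
t 16.98 pos [ 0.4401 -0.407   0.0539] r 0.599 z [ 0.002 -0.002 -1.   ] y [ 0.297  0.955 -0.002] q [-0.916  0.355  1.885 -0.     0.898 -2.185] F [0.4 0.4 0.4] op 0.998 ff 0.0
```

```bash
python3 -m handwheel '[-0.004,0.005,-0.035,0,0,0,0,0,0,0,0,0]' >/dev/null
python3 -m handwheel '[0,0,0,0,0,0,0,0,0,0,0,0,0,0,0,0,0,0,0,0,0,0,0,0,0,0,0,0,0,0]' 0 45 >/dev/null; python3 fk.py
python3 -m handwheel '[0,0,0.15,0,0,0,0,0,0.2,0,0,0,0,0,0.2,0,0,0,0,0,0.1,0,0,0,0,0,0,0,0,0]' >/dev/null; python3 fk.py
```

```text
t 17.57 pos [ 0.4392 -0.4063  0.0479] r 0.598 z [ 0.001 -0.002 -1.   ] y [ 0.297  0.955 -0.001] q [-0.916  0.363  1.889  0.     0.888 -2.185] F [ 0.3 -0.1  4.2] op 0.725 ff 49.7
t 17.98 pos [ 0.4401 -0.4074  0.1485] r 0.6 z [ 0.005 -0.006 -1.   ] y [ 0.297  0.955 -0.005] q [-0.916  0.222  1.851 -0.     1.061 -2.185] F [-0.  -0.5 -0.1] op 0.727 ff 49.9
```

```bash
python3 -m handwheel '[-0.03,0.12,0,0,0,0,-0.053,0.231,0,0,0,0,-0.053,0.231,0,0,0,0,-0.053,0.231,0,0,0,0,-0.053,0.231,0,0,0,0]' >/dev/null
python3 -m handwheel '[-0.053,0.231,0,0,0,0,-0.053,0.231,0,0,0,0,-0.053,0.231,0,0,0,0,-0.053,0.231,0,0,0,0,-0.053,0.231,0,0,0,0]' >/dev/null
python3 -m handwheel '[-0.03,0.231,0,0,0,0,0,0.215,-0.02,0,0,0,0,0.215,-0.02,0,0,0,0,0.215,-0.02,0,0,0,0,0.21,-0.02,0,0,0]' >/dev/null; python3 fk.py
python3 -m handwheel '[0,0,0,0,0,0,0,0,0,0,0,0]' >/dev/null;  python3 fk.py
python3 - <<'E'
from held import *
s=ctrl.get_state(); c,p,d=cam("wrist")
print(held(c,d,.06,.032,s['eef_pos'],.0479))
E
```

```text
t 19.23 pos [0.3563 0.0889 0.1304] r 0.367 z [-0.003  0.    -1.   ] y [ 0.297  0.955 -0.001] q [-0.034 -0.305  2.395 -0.     1.054 -1.303] F [ 0.6  0.2 -1.4] op 0.726 ff 49.9
t 19.4 pos [0.3562 0.0886 0.1302] r 0.367 z [-0.004 -0.    -1.   ] y [ 0.293  0.956 -0.001] q [-0.034 -0.304  2.395 -0.     1.055 -1.308] F [-0.4  0.2 -1.2] op 0.723 ff 50.0
(17017, array([-0.0071,  0.0023]), 0.0434, np.float64(0.1419), array([-0.0314, -0.0394]), array([0.0315, 0.0436]))
```

```bash
python3 -m handwheel '[0,-0.132,0,0,0,0,0.12,0,0,0,0,0,0.22,0,0,0,0,0,0.22,0,0,0,0,0,0.104,0,0,0,0,0]' >/dev/null
python3 -m handwheel '[0,0,0,0,0,0,0,0,0,0,0,0,0,0,0,0,0,0]' >/dev/null;  python3 fk.py
```

```text
t 20.12 pos [0.4563 0.0666 0.1312] r 0.461 z [-0.003  0.    -1.   ] y [ 0.299  0.954 -0.001] q [-0.076 -0.054  2.184 -0.     1.015 -1.343] F [-0.2  0.3 -1.2] op 0.731 ff 50.1
```

```bash
python3 -m handwheel '[-0.003,0.014,-0.05,0,0,0,0,0,-0.1,0,0,0,0,0,-0.1,0,0,0,0,0,-0.1,0,0,0,0,0,-0.06,0,0,0]' >/dev/null;  python3 fk.py
python3 -m handwheel '[0,0,-0.04,0,0,0,0,0,0,0,0,0,0,0,0,0,0,0]' >/dev/null;  python3 fk.py
```

```text
t 20.53 pos [0.4549 0.0697 0.0687] r 0.46 z [-0.003  0.    -1.   ] y [ 0.297  0.955 -0.001] q [-0.069  0.055  2.214 -0.     0.876 -1.338] F [ 0.1  0.  -2.4] op 0.724 ff 50.1
t 20.78 pos [0.4571 0.0696 0.0648] r 0.462 z [-0.  0. -1.] y [ 0.297  0.955 -0.   ] q [-0.069  0.066  2.212  0.     0.865 -1.338] F [ 0.   0.2 -1.3] op 0.727 ff 50.1
```

```bash
python3 -m handwheel '[-0.006,-0.006,-0.03,0,0,0,0,0,-0.012,0,0,0,0,0,0,0,0,0,0,0,0,0,0,0]' >/dev/null;  python3 fk.py
python3 -m handwheel '[0,0,0,0,0,0,0,0,0,0,0,0,0,0,0,0,0,0]' 1 >/dev/null; python3 fk.py
python3 -m handwheel '[0,0,0.1,0,0,0,0,0,0.2,0,0,0,0,0,0.2,0,0,0]' >/dev/null
python3 -m handwheel '[-0.1,0,0,0,0,0,-0.2,0,0,0,0,0,-0.2,0,0,0,0,0,-0.13,-0.08,0,0,0,0,0,0,0,0,0,0]' 0.2 >/dev/null; python3 fk.py
python3 - <<'E'
from h import *
for n in("wrist",):
    c,p,d=cam(n); cv2.imwrite(f'pics/{n}7.png',p); P=cloud(c,d)
    q=P[(abs(P[...,2]-.070)<.006)]; q=q[np.hypot(q[:,0]-.455,q[:,1]-.069)<.045]
    print(n,len(q),cv2.minEnclosingCircle(np.float32(q[:,:2])) if len(q) else '',q.mean(0) if len(q) else '')
    A=np.c_[q[:,:2],np.ones(len(q))]; print('tilt',np.linalg.lstsq(A,q[:,2],rcond=None)[0])
E
```

```text
t 21.12 pos [0.4565 0.0686 0.0587] r 0.462 z [ 0. -0. -1.] y [0.297 0.955 0.   ] q [-0.071  0.076  2.215  0.     0.85  -1.34 ] F [ 0.3 -0.4 -0.8] op 0.727 ff 50.1
t 21.37 pos [0.4568 0.0686 0.0589] r 0.462 z [ 0.001 -0.    -1.   ] y [0.297 0.955 0.   ] q [-0.071  0.076  2.215  0.     0.85  -1.34 ] F [-0.9 -0.1  0.2] op 1.001 ff 0.0
t 22.03 pos [0.3585 0.0564 0.1325] r 0.363 z [-0.002 -0.    -1.   ] y [ 0.297  0.955 -0.001] q [-1.250e-01 -3.220e-01  2.404e+00 -1.000e-03  1.062e+00 -1.394e+00] F [-0.7 -0.2 -0. ] op 0.298 ff 0.0
wrist 983 ((0.4565598964691162, 0.06667058914899826), 0.03165590763092041) [0.44924451 0.04638361 0.06922793]
tilt [0.04940498 0.0411752  0.04512316]
```

View pics/wrist7.png

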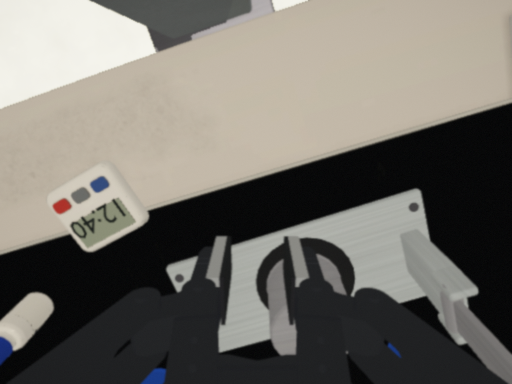

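The wrist view shows the large beaker standing on the pad at about (305,285), with the closed jaws in front of it. I'll confirm that from the top camera, then measure the strap and wall for the strap move.

```bash
python3 - <<'E'
from h import *
for n in("top","scene"):
    c,p,d=cam(n); cv2.imwrite(f'pics/{n}8.png',p); P=cloud(c,d)
    q=P[(abs(P[...,2]-.070)<.006)]; q=q[np.hypot(q[:,0]-.455,q[:,1]-.069)<.045]
    if len(q): print(n,len(q),cv2.minEnclosingCircle(np.float32(q[:,:2])),q.mean(0))
    A=P.reshape(-1,3); A=A[~np.isnan(A).any(1)]
    for x in(.32,.36,.4,.45,.5):
        m=(abs(A[:,0]-x)<.015)&(A[:,2]>.02)&(A[:,2]<.4)&(A[:,1]>.22)&(A[:,1]<.4); print('wall',x,m.sum(),np.percentile(A[m,1],[1,50]).round(3) if m.sum() else '')
    for a in np.arange(.1,.26,.02):
        s=A[(abs(A[:,2]-a)<.008)&(A[:,0]>.42)&(A[:,0]<.48)&(A[:,1]>.13)&(A[:,1]<.19)]
        if len(s): print(round(a,2),len(s),s.min(0).round(3),np.median(s,0).round(3),s.max(0).round(3))
E
cd pics; python3 -c "
import cv2,numpy as np
a=cv2.imread('top8.png')[140:270,90:290];b=cv2.imread('scene8.png')[70:220,190:330]
cv2.imwrite('b8.png',np.hstack([cv2.resize(a,(461,300),interpolation=2),cv2.resize(b,(280,300),interpolation=2)]))"
```

```text
top 25 ((0.45436227321624756, 0.04746425151824951), 0.02419360913336277) [0.44760822 0.04475823 0.06935315]
wall 0.32 179 [0.273 0.275]
wall 0.36 656 [0.282 0.286]
wall 0.4 625 [0.296 0.298]
wall 0.45 789 [0.296 0.298]
wall 0.5 799 [0.296 0.298]
scene 237 ((0.45758822560310364, 0.06469500064849854), 0.03295208513736725) [0.45803886 0.06277116 0.06860668]
wall 0.32 257 [0.27  0.276]
wall 0.36 167 [0.282 0.288]
wall 0.4 723 [0.293 0.298]
wall 0.45 942 [0.293 0.298]
wall 0.5 1165 [0.293 0.298]
0.1 41 [0.442 0.154 0.092] [0.454 0.157 0.1  ] [0.473 0.167 0.108]
0.12 44 [0.442 0.154 0.113] [0.454 0.157 0.12 ] [0.467 0.162 0.127]
0.14 42 [0.443 0.152 0.132] [0.455 0.158 0.139] [0.467 0.162 0.148]
0.16 44 [0.443 0.15  0.153] [0.455 0.156 0.16 ] [0.467 0.163 0.167]
0.18 49 [0.441 0.153 0.172] [0.455 0.157 0.181] [0.467 0.165 0.188]
0.2 52 [0.442 0.152 0.192] [0.453 0.158 0.2  ] [0.465 0.163 0.208]
0.22 50 [0.442 0.157 0.212] [0.454 0.16  0.221] [0.465 0.166 0.227]
0.24 51 [0.441 0.157 0.232] [0.454 0.161 0.239] [0.465 0.165 0.248]
```

View pics/b8.png

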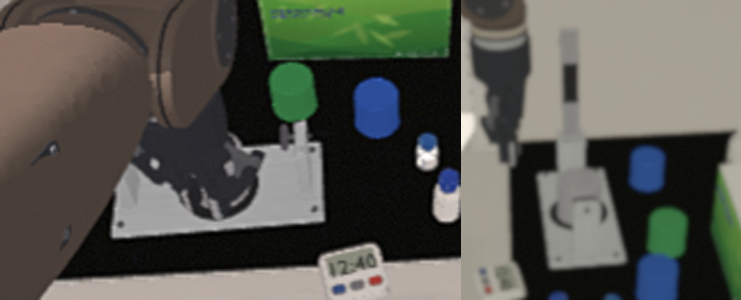

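The set stands upright and central on the pad, and the strap is still upright. In the scene crop, its black patch is at (570,85) and the beaker at (580,195). Next I'll go round to the wall side of the strap, leaning the tool forward as I enter.

```bash
python3 -m handwheel '[0.003,0.24,0.046,0,0,0,0.003,0.24,0.046,0,0,0,0.003,0.24,0.046,0,0,0,0.003,0.24,0.046,0,0,0]' 0 >/dev/null; python3 fk.py
python3 -m handwheel '[0.13,0,0.117,0,-0.075,0,0.13,0,0.117,0,-0.075,0]' >/dev/null; python3 fk.py
python3 -m handwheel '[0.13,0,0.117,0,-0.075,0,0.13,0,0.117,0,-0.075,0,0,0,0,0,0,0,0,0,0,0,0,0]' >/dev/null; python3 fk.py
```

```text
t 22.52 pos [0.3648 0.2026 0.162 ] r 0.417 z [ 0.001  0.    -1.   ] y [0.298 0.955 0.001] q [ 0.263 -0.216  2.263  0.     1.093 -1.005] F [ 0.6 -0.7 -0.4] op -0.005 ff 0.0
t 22.68 pos [0.4042 0.2032 0.1968] r 0.452 z [ 0.237  0.001 -0.971] y [0.284 0.956 0.071] q [ 0.274 -0.29   2.265 -0.078  0.937 -0.961] F [-0.2 -0.5  0.2] op -0.0 ff 0.0
t 23.02 pos [0.4419 0.2012 0.2317] r 0.486 z [ 0.452  0.001 -0.892] y [0.265 0.955 0.135] q [ 0.277 -0.343  2.273 -0.179  0.766 -0.891] F [-0.9  0.2  0. ] op 0.001 ff 0.0
```

```bash
python3 -m handwheel '[0.027,-0.14,0.053,0,0,0,0,-0.123,-0.013,0,0,0,0,-0.123,-0.013,0,0,0]' >/dev/null; python3 fk.py
python3 -m handwheel '[0,-0.12,-0.043,0,0,0,0,-0.12,-0.043,0,0,0]' >/dev/null; python3 fk.py
python3 - <<'E'
from h import *
c,p,d=cam("scene"); cv2.imwrite('pics/s9.png',cv2.resize(p[40:240,170:370],(600,600),interpolation=2))
E
```

```text
t 23.27 pos [0.4456 0.1426 0.2347] r 0.468 z [ 0.451  0.001 -0.893] y [0.264 0.955 0.135] q [ 0.118 -0.415  2.316 -0.074  0.776 -1.111] F [ 1.2 -0.5  0.1] op -0.003 ff 0.3
t 23.43 pos [0.4455 0.1062 0.2215] r 0.458 z [ 0.451  0.001 -0.893] y [0.265 0.955 0.135] q [ 0.015 -0.439  2.357 -0.008  0.756 -1.25 ] F [ 0.4  0.4 -0.6] op 0.001 ff 0.3
```

View pics/s9.png

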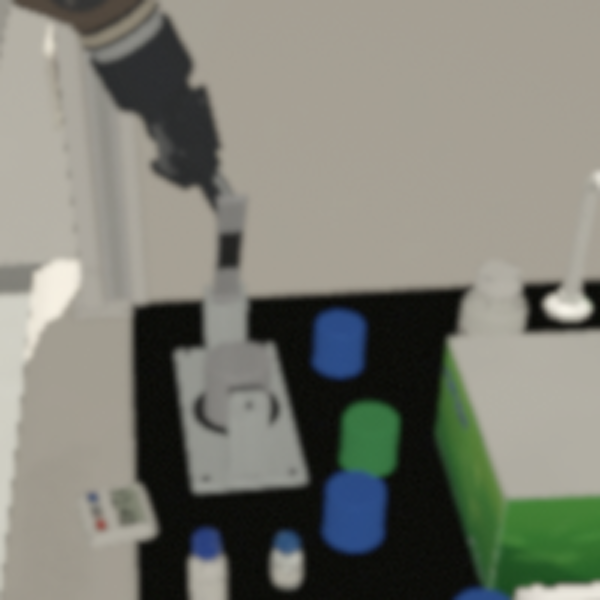

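The scene crop shows the fingers at (225,190) near the strap's upper end at (232,200). I can't tell whether the strap moved, so I'll measure it with depth.

```bash
python3 - <<'E'
from h import *
for n in("scene","top"):
    c,p,d=cam(n); A=cloud(c,d).reshape(-1,3); A=A[~np.isnan(A).any(1)]; print(n)
    for a in np.arange(.1,.27,.02):
        s=A[(abs(A[:,2]-a)<.008)&(A[:,0]>.43)&(A[:,0]<.48)&(A[:,1]>.0)&(A[:,1]<.22)]
        if len(s): print(round(a,2),len(s),s.min(0).round(3),np.median(s,0).round(3),s.max(0).round(3))
E
```

```text
scene
0.1 23 [0.442 0.141 0.092] [0.453 0.146 0.099] [0.465 0.151 0.105]
0.12 30 [0.444 0.128 0.112] [0.456 0.134 0.119] [0.468 0.141 0.128]
0.14 29 [0.443 0.112 0.132] [0.452 0.119 0.14 ] [0.467 0.126 0.148]
0.16 33 [0.443 0.104 0.152] [0.454 0.108 0.16 ] [0.468 0.114 0.167]
0.18 39 [0.443 0.091 0.172] [0.456 0.097 0.18 ] [0.468 0.104 0.188]
0.2 41 [0.44  0.082 0.192] [0.455 0.087 0.201] [0.469 0.1   0.208]
0.22 85 [0.43  0.068 0.212] [0.45  0.08  0.223] [0.468 0.107 0.228]
0.24 38 [0.432 0.069 0.232] [0.442 0.093 0.24 ] [0.45  0.111 0.248]
0.26 52 [0.431 0.074 0.253] [0.44  0.105 0.259] [0.449 0.14  0.268]
top
0.1 35 [0.432 0.143 0.092] [0.443 0.153 0.095] [0.473 0.169 0.108]
0.12 25 [0.44  0.132 0.112] [0.448 0.139 0.119] [0.464 0.144 0.127]
0.14 34 [0.44  0.116 0.132] [0.444 0.126 0.14 ] [0.466 0.133 0.148]
0.16 38 [0.44  0.103 0.152] [0.445 0.113 0.161] [0.465 0.121 0.168]
0.18 32 [0.441 0.093 0.172] [0.445 0.102 0.179] [0.46  0.108 0.187]
0.2 14 [0.438 0.088 0.193] [0.442 0.094 0.2  ] [0.444 0.109 0.207]
0.22 20 [0.43  0.071 0.212] [0.436 0.097 0.221] [0.468 0.113 0.228]
```

The strap has swung to about 60°, as planned, so I'll carry on round the arc while taking the lean out.

```bash
python3 -m handwheel '[0.007,-0.108,-0.072,0,0.0375,0,0.007,-0.108,-0.072,0,0.0375,0,0.007,-0.089,-0.095,0,0.0375,0,0.007,-0.089,-0.095,0,0.0375,0]' >/dev/null; python3 fk.py
python3 -m handwheel '[0.007,-0.047,-0.073,0,0.0375,0,0.007,-0.047,-0.073,0,0.0375,0,0.007,-0.042,-0.076,0,0.0375,0,0.007,-0.042,-0.076,0,0.0375,0]' >/dev/null; python3 fk.py
python3 -m handwheel '[0,0,0,0,0,0,0,0,0,0,0,0]' >/dev/null; python3 fk.py
```

```text
t 23.92 pos [0.4504 0.048  0.1724] r 0.453 z [ 0.231  0.001 -0.973] y [0.289 0.955 0.07 ] q [-0.135 -0.269  2.296  0.042  0.884 -1.428] F [0.6 1.4 0.7] op -0.001 ff 0.2
t 24.25 pos [0.4546 0.0216 0.1272] r 0.455 z [-0.004  0.001 -1.   ] y [ 0.297  0.955 -0.   ] q [-0.176 -0.061  2.199  0.     1.008 -1.446] F [ 0.  -0.2  0.3] op -0.001 ff 0.2
t 24.42 pos [0.4542 0.0217 0.1269] r 0.455 z [-0.002  0.001 -1.   ] y [0.297 0.955 0.   ] q [-1.760e-01 -6.300e-02  2.201e+00  1.000e-03  1.005e+00 -1.446e+00] F [ 0.3  0.2 -0.3] op 0.003 ff 0.0
```

```bash
python3 -m handwheel '[0.015,-0.03,-0.05,0,0,0,0,-0.02,-0.043,0,0,0,0,0,0,0,0,0]' >/dev/null; python3 fk.py
python3 -m handwheel '[0,0,-0.02,0,0,0,0,0,-0.02,0,0,0,0,0,0,0,0,0]' >/dev/null; python3 fk.py
python3 -m handwheel '[0,0,-0.013,0,0,0,0,0,-0.013,0,0,0,0,0,0,0,0,0]' >/dev/null; python3 fk.py
```

```text
t 24.67 pos [0.4565 0.0138 0.1137] r 0.457 z [ 0.002  0.001 -1.   ] y [0.297 0.955 0.001] q [-1.930e-01 -3.800e-02  2.206e+00  1.000e-03  9.720e-01 -1.463e+00] F [-0.1  0.2  1.4] op 0.002 ff 0.0
t 24.92 pos [0.4559 0.0135 0.1075] r 0.456 z [ 0. -0. -1.] y [ 0.297  0.955 -0.   ] q [-1.930e-01 -2.800e-02  2.210e+00 -1.000e-03  9.600e-01 -1.462e+00] F [-0.7 -0.2 -0.2] op 0.001 ff 0.0
t 25.17 pos [0.4566 0.0134 0.1057] r 0.457 z [-0.001 -0.    -1.   ] y [ 0.297  0.955 -0.   ] q [-0.193 -0.022  2.208 -0.     0.957 -1.462] F [-5.7  1.1 13.9] op 0.003 ff 6.4
```

```bash
python3 -m handwheel '[0,0,-0.01,0,0,0,0,0,0,0,0,0]' >/dev/null; python3 fk.py
python3 -m handwheel '[0,0,0.1,0,0,0,0,0,0.2,0,0,0,-0.1,0,0.05,0,0,0,-0.2,0,0,0,0,0]' >/dev/null
python3 -m handwheel '[-0.2,0,0,0,0,0,-0.1,-0.15,0,0,0,0,0,-0.22,0,0,0,0,0,-0.2,0,0,0,0]' >/dev/null; python3 fk.py
python3 - <<'E'
from h import *
I=[]
for n in("scene","top"):
    c,p,d=cam(n); A=cloud(c,d).reshape(-1,3); A=A[~np.isnan(A).any(1)]; print(n)
    I.append(cv2.resize(p[70:220,190:330] if n=="scene" else p[140:270,90:290],(400,400),interpolation=2))
    for y in np.arange(-.02,.17,.02):
        s=A[(abs(A[:,1]-y)<.006)&(abs(A[:,0]-.4555)<.009)&(A[:,2]>.065)&(A[:,2]<.3)]
        if len(s): print(round(y,2),len(s),np.median(s,0).round(4))
    for k,(x,y,h) in dict(film=(.515,-.355,.052),bottle=(.4116,-.1775,.07),vb=(.476,-.161,.046),vd=(.4996,-.416,.046)).items():
        q=A[(np.hypot(A[:,0]-x,A[:,1]-y)<.03)&(abs(A[:,2]-h)<.006)]; print(k,len(q),q.mean(0).round(3) if len(q) else '')
cv2.imwrite('pics/f.png',np.hstack(I))
E
```

```text
t 25.33 pos [0.4567 0.0134 0.1055] r 0.457 z [-0.002 -0.    -1.   ] y [ 0.297  0.955 -0.001] q [-1.930e-01 -2.100e-02  2.208e+00 -1.000e-03  9.570e-01 -1.462e+00] F [-9.3  1.4 19.6] op 0.003 ff 9.9
t 26.0 pos [ 0.3652 -0.0724  0.1545] r 0.372 z [ 0.001 -0.001 -1.   ] y [ 0.295  0.955 -0.   ] q [-0.47  -0.333  2.367 -0.     1.106 -1.741] F [0.2 0.6 1.1] op -0.004 ff 0.0
scene
-0.02 11 [ 0.4536 -0.0154  0.0915]
0.0 12 [0.4565 0.0017 0.0855]
0.02 13 [0.4565 0.0205 0.0865]
0.04 18 [0.4556 0.0407 0.0843]
0.06 18 [0.4549 0.0592 0.0848]
0.08 10 [0.455  0.078  0.0846]
0.1 16 [0.4565 0.1002 0.0844]
0.12 14 [0.4566 0.12   0.0845]
0.14 15 [0.4556 0.1399 0.0842]
0.16 11 [0.4539 0.1573 0.0877]
film 407 [ 0.512 -0.357  0.05 ]
bottle 51 [ 0.412 -0.182  0.068]
vb 43 [ 0.478 -0.165  0.044]
vd 79 [ 0.5   -0.419  0.045]
top
-0.02 3 [ 0.4494 -0.0219  0.0793]
0.0 34 [0.4554 0.001  0.0859]
0.02 26 [0.4547 0.0196 0.0871]
0.04 6 [0.4505 0.0389 0.0679]
film 233 [ 0.51  -0.354  0.051]
bottle 56 [ 0.41  -0.178  0.069]
vb 44 [ 0.475 -0.161  0.045]
vd 42 [ 0.498 -0.415  0.045]
```

View pics/f.png

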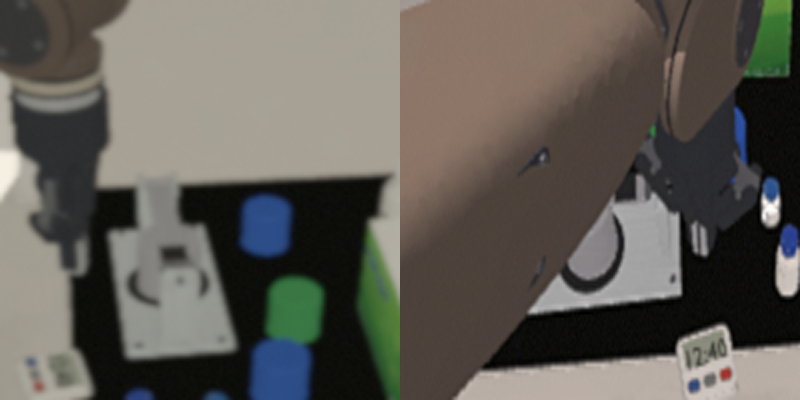

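The final crops show the strap level across the beakers, with its patch at (175,252). Its top reads 0.0845 m along its whole length, so it is shut. The arm is clear and the bystanders have not moved.

```bash
python3 -m handwheel '[0,0,0,0,0,0,0,0,0,0,0,0]' >/dev/null; python3 -c "
from plant import ctrl
print(ctrl.sign_off())"
```

```text
the job is handed in; nothing more can be done
None
```

The three beakers are nested upside down on the middle of the pad, the strap is pressed shut and measures level, the other items are where they were, and the job was handed in at about 26 s of the 72 s allowed.

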